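# Set the teacups on their saucers

### The arm

A 6-joint arm with a two-finger parallel gripper is mounted at the origin on the work surface. World frame = base frame: x ahead of the robot, y to its left, z up, the work surface at z = 0. Lengths are in m, angles in rad, forces in N, time in s.
With the tool pointing down it reaches from about 0.25 to 0.725 m from the base axis. Payload 4 kg.
Tool frame: the origin (TCP) lies midway between the tips of the shut fingers; the grasp point (between the pads) lies 19 mm behind it; z points along the fingers, y is the line along which they close (so a half turn about z gives the same grasp; the last joint's range is limited). The gripper opens to 85 mm and grips with 20 to 120 N. Pads are 22 mm wide; open, the fingers measure 114 mm over their backs; the gripper's body (76 mm by 85 mm) begins 54 mm behind the grasp point. The pads swing forward as they close: fully open they stand 13 mm farther back than shut.
Start: joints at [-1.191, 0.241, 0.005, 1.335, 0, 1.571], TCP at [0.185, -0.464, 0.231] pointing down, gripper open.
Joint ranges: [-2.72, 2.72], [-1.05, 1.87], [-1.09, 1.28], [-1.99, 2.15], [-1.42, 1.44], [-3.14, 3.14]. Speed limits (rad/s): [2.79, 2.79, 3.14, 3.14, 3.14, 3.14].

### API

Orientations are given as a unit quaternion [x, y, z, w].
In Python, from workcell import get_obs, camera, job_done, silhouettes gives the robot as it stands. The module is installed in compiled form; this text tells all that it offers.
- The arm moves only by the tool drive_tool, never from a script. Its argument "increments" is a list of rows, each a list of 3 entries, a list of its own where there are three numbers: the shift along the world's x, y, z in mm, then the turn, a rotation vector about the world's x, y, z in degrees, then the opening, from 0 (shut) to 1 (fully open). A call has 1 to 8 rows; each row shifts and turns the commanded pose from where the row before left it; what a row does not reach is not made up. A row lasts 1/12 s, in which the tool goes at most 41.7 mm and 7.16 degrees, less where a joint would pass 70% of its speed; a pose out of reach is approached as far as the arm can. A call is refused whole if a number of a shift passes 41.7 or a number of a turn 7.16, either way. A call with a gripper value outside its range is refused whole. The fingers move at their own pace and stop on an object; the grip force is fixed at half the most. Time passes only in rows, so rows that do not move let the fingers close. It gives the time, the measured TCP pose, the force, the opening and the grip force at its end, in the units of the state.
- get_obs(): the state, without advancing time (a new reading comes with each control period).
- camera(name): name is "side" or "top" or "wrist"; returns a dict with "image" (384x512x3 uint8, red, green, blue), "K" (3x3 intrinsics, pixels), "view" (4x4, takes a point from world to camera coordinates). Camera axes: x right, y down, z forward; pixel columns grow to the right and rows downward; lengths in m; the calibration is good to about 2 mm. The wrist camera is an equidistant fisheye: a pixel r from the principal point sees the ray r / f radians off the axis. A picture is of the moment at which its call begins. There is no depth.
- job_done(): hands the job in; it is judged then, once.
Trained networks look in a picture, given as the dict that the camera call returned (one of the last four; its "shot" number tells which), for a name from the list of things; names that differ only in an ending like _2 or _b are one class to them, and where a whole thing is asked for, a point or a joint stands for the part that bears it (a point fixed in the world has none). Each returns a list of dicts, best first, with "conf" (0 to 1); they miss things now and then, are a little off and sometimes report something else, mostly with a low value. They report only what shows in the picture. A call takes as long as a camera call. They do not tell look-alikes from the thing itself.
- silhouettes(query, picture): "region" (384x512 bool, what is visible of it) and "bbox" ([left, top, right, bottom] in pixels, round what is visible of it).
The state is a dict: "clock": time; "joint_pos": joint angles; "joint_vel": joint speeds; "tau": joint torques, N m; "eef_pos": TCP position; "tool_rot": TCP orientation; "ft_force": force on the tool from outside, world axes, zero at the start; "ft_torque": the same for the moment, N m; "grip_width": finger opening in m; "grasp_force": force on a finger pad.
Only numpy, scipy, OpenCV 4.12 (cv2) and the standard library are available. Lean on these libraries where they do the work, as an engineer would, in place of code of your own. Each camera call takes 0.05 s, during which the arm holds its last target. There are 200 camera calls.

### The job

Lay the tea table: carry each of the four teacups, one after another, to the saucer whose coloured ring matches the cup's rim, and set it down gently, upright, in the middle of the saucer. Keep the cups upright, and leave the saucers, the sugar bowl and the cream jug where they stand.

Things in the scene. Friction and masses are not known exactly. Their poses are not given: they have to be found in the camera images.
- cup_blue: loose white china teacup with blue lip, blue band (top 22 mm) and blue spot inside; 58 mm high, hollow, 0.10 to 0.17 kg. Foot 38 mm across, widening to 60 at 22 mm height, then almost upright to 62 at the lip: grip there, across its x axis, clear of the white loop handle on its +y side (out to 53 mm from the axis, 21 to 49 mm high). Origin: centre of its underside, on the table; z up
- saucer_blue: loose white china saucer with a broad blue ring round its rim, 120 mm across, rim 15 mm high, 0.18 kg, with a flat floor 68 mm across (a thin gold circle on it), 5 mm above the table, where the cup's foot stands. Origin: centre of its underside, on the table; z up. Place and yaw vary
- cup_green: loose white china teacup with green lip, green band (top 22 mm) and green spot inside; 58 mm high, hollow, 0.10 to 0.17 kg. Foot 38 mm across, widening to 60 at 22 mm height, then almost upright to 62 at the lip: grip there, across its x axis, clear of the white loop handle on its +y side (out to 53 mm from the axis, 21 to 49 mm high). Origin: centre of its underside, on the table; z up
- saucer_green: loose white china saucer with a broad green ring round its rim, 120 mm across, rim 15 mm high, 0.18 kg, with a flat floor 68 mm across (a thin gold circle on it), 5 mm above the table, where the cup's foot stands. Origin: centre of its underside, on the table; z up. Place and yaw vary
- cup_yellow: loose white china teacup with yellow lip, yellow band (top 22 mm) and yellow spot inside; 58 mm high, hollow, 0.10 to 0.17 kg. Foot 38 mm across, widening to 60 at 22 mm height, then almost upright to 62 at the lip: grip there, across its x axis, clear of the white loop handle on its +y side (out to 53 mm from the axis, 21 to 49 mm high). Origin: centre of its underside, on the table; z up
- saucer_yellow: loose white china saucer with a broad yellow ring round its rim, 120 mm across, rim 15 mm high, 0.18 kg, with a flat floor 68 mm across (a thin gold circle on it), 5 mm above the table, where the cup's foot stands. Origin: centre of its underside, on the table; z up. Place and yaw vary
- cup_red: loose white china teacup with red lip, red band (top 22 mm) and red spot inside; 58 mm high, hollow, 0.10 to 0.17 kg. Foot 38 mm across, widening to 60 at 22 mm height, then almost upright to 62 at the lip: grip there, across its x axis, clear of the white loop handle on its +y side (out to 53 mm from the axis, 21 to 49 mm high). Origin: centre of its underside, on the table; z up
- saucer_red: loose white china saucer with a broad red ring round its rim, 120 mm across, rim 15 mm high, 0.18 kg, with a flat floor 68 mm across (a thin gold circle on it), 5 mm above the table, where the cup's foot stands. Origin: centre of its underside, on the table; z up. Place and yaw vary
- sugar_bowl: loose white china sugar bowl with its lid (one solid piece) with silver-grey line and knob: 76 mm across, 85 mm high, two loop handles that stand out to 55 mm from its axis along +y and -y. A bystander. Origin: centre of its underside, on the table
- cream_jug: loose white china cream jug with a silver-grey lip line: 60 mm across, 87 mm high at the spout, loop handle out to 53 mm on its +y side, spout out to 48 mm on -y. It is no teacup: a bystander. Origin: centre of its underside, on the table
There are look-alikes about, which are no part of the job. Leave any brown look-alike of the saucer_blue alone.

How it is judged:
At the end, for the whole second after the job is handed in: Each of the four cups stands upright (within 0.08 rad) and at rest on the floor of the saucer of its own colour, its centre within 12 mm of the saucer's centre; no saucer is more than 30 mm and neither sugar bowl nor cream jug more than 25 mm from where it stood at the start, both upright (horizontal distance between cup_blue and saucer_blue below 0.012 m and z of cup_blue in the frame of saucer_blue between 0.0025 and 0.0085 m and angle between each of cup_blue, cup_green, cup_yellow, cup_red's own z axis and vertical below 0.08 rad and linear speed of each of cup_blue, saucer_blue, cup_green, saucer_green, cup_yellow, saucer_yellow, cup_red, saucer_red below 0.02 m/s and angular speed of each of cup_blue, cup_green, cup_yellow, cup_red below 0.2 rad/s and distance of each of saucer_blue, saucer_green, saucer_yellow, saucer_red from where it was at the start of the episode below 0.03 m and horizontal distance between cup_green and saucer_green below 0.012 m and z of cup_green in the frame of saucer_green between 0.0025 and 0.0085 m and horizontal distance between cup_yellow and saucer_yellow below 0.012 m and z of cup_yellow in the frame of saucer_yellow between 0.0025 and 0.0085 m and horizontal distance between cup_red and saucer_red below 0.012 m and z of cup_red in the frame of saucer_red between 0.0025 and 0.0085 m and distance of each of sugar_bowl, cream_jug from where it was at the start of the episode below 0.025 m and angle between each of sugar_bowl, cream_jug's own z axis and vertical below 0.1 rad); the robot touches nothing.
It fails at once if a cup is dropped: it falls from more than about 10 mm out of the fingers (faster than 0.45 m/s while they do not hold it) ((linear speed of cup_blue above 0.45 m/s and contact force between the fingers and cup_blue below 0.05 N) or (linear speed of cup_green above 0.45 m/s and contact force between the fingers and cup_green below 0.05 N) or (linear speed of cup_yellow above 0.45 m/s and contact force between the fingers and cup_yellow below 0.05 N) or (linear speed of cup_red above 0.45 m/s and contact force between the fingers and cup_red below 0.05 N)).
It fails at once if a cup is tipped by more than 0.6 rad (angle between any of cup_blue, cup_green, cup_yellow, cup_red's own z axis and vertical above 0.6 rad).
It fails at once if a cup is pressed or banged on a saucer with more than 35 N (contact force between any of cup_blue, cup_green, cup_yellow, cup_red and saucer_blue above 35 N or contact force between any of cup_blue, cup_green, cup_yellow, cup_red and saucer_green above 35 N or contact force between any of cup_blue, cup_green, cup_yellow, cup_red and saucer_yellow above 35 N or contact force between any of cup_blue, cup_green, cup_yellow, cup_red and saucer_red above 35 N).
It fails at once if a saucer is pushed more than 30 mm away (distance of any of saucer_blue, saucer_green, saucer_yellow, saucer_red from where it was at the start of the episode above 0.03 m).
It fails at once if the sugar bowl or the cream jug is moved more than 25 mm or tipped (distance of any of sugar_bowl, cream_jug from where it was at the start of the episode above 0.025 m or angle between any of sugar_bowl, cream_jug's own z axis and vertical above 0.4 rad).
It also fails if it takes over 106 s, if anything falls off the work surface, if the arm or the gripper's body presses on something with over 40 N, if the wrist force passes 120 N, or if a joint passes its speed limit or range.

## Working session

There is one attempt and no reset: what is moved stays moved. The work goes in short steps, Python scripts to look and compute and a tool call to move; the robot and the scene stay as the last step left them, time stands still between calls to the robot, and variables do not carry over. Pictures are saved under pics/ and viewed, at most 14 in all, crops included, and the job is handed in when it is done.

Besides the shell and the picture viewer there is one more tool, called as name(argument=value, ...), one argument or row to a line, values as JSON. drive_tool: Moves the arm, as the interface text tells. Its arguments: {"type":"object","properties":{"increments":{"type":"array"}},"required":["increments"]}

```bash
mkdir -p pics; cat > h.py <<'E'
import numpy as np, cv2
from workcell import get_obs, camera, job_done, silhouettes
def save(n,im): cv2.imwrite('pics/%s.png'%n, cv2.cvtColor(np.ascontiguousarray(im),cv2.COLOR_RGB2BGR))
def ray(c,u,v,z):
    K,V=c['K'],c['view']; d=np.linalg.inv(K)@[u,v,1]
    R,t=V[:3,:3],V[:3,3]; o=-R.T@t; d=R.T@d
    return o+d*(z-o[2])/d[2]
def proj(c,p):
    q=c['view'][:3,:3]@p+c['view'][:3,3]; q=c['K']@q; return q[:2]/q[2]
E
python3 - <<'E'
from h import *
c=camera('top'); s=camera('side'); save('top',c['image']); save('side',s['image'])
print(c['K'],c['view'],s['view'],sep='\n'); np.set_printoptions(precision=4,suppress=True)
print(get_obs())
for n in ['cup_blue','cup_green','cup_yellow','cup_red','saucer_blue','saucer_green','saucer_yellow','saucer_red','sugar_bowl','cream_jug']:
    for r in silhouettes(n,c):
        l,t,R,b=r['bbox']; m=cv2.moments(r['region'].astype(np.uint8)); 
        print(n,round(r['conf'],2),np.round(r['bbox']),ray(c,(l+R)/2,(t+b)/2,.058 if 'cup' in n else .015)[:2])
E
```

```text
[[369.34786714   0.         252.73403059]
 [  0.         369.34786714 193.97658139]
 [  0.           0.           1.        ]]
[[ 0.00896039 -0.99980369  0.01767209 -0.01262181]
 [-0.98881245 -0.01149061 -0.14872092  0.532348  ]
 [ 0.14889479 -0.01614179 -0.98872129  1.13886988]
 [ 0.          0.          0.          1.        ]]
[[-0.919911   -0.39201032 -0.00957388  0.47916278]
 [-0.28887239  0.69398889 -0.65949387  0.18124413]
 [ 0.26517257 -0.60391003 -0.75164898  1.14428572]
 [ 0.          0.          0.          1.        ]]
{'clock': 0.1, 'joint_pos': array([-1.1909,  0.2413,  0.0039,  1.3352, -0.    ,  1.5709]), 'joint_vel': array([ 0.0004, -0.0004,  0.0011,  0.0003,  0.0007,  0.0024]), 'tau': array([  0.0002, -37.3138,  25.301 ,   0.0109,   0.    ,  -0.    ]), 'eef_pos': array([ 0.1852, -0.4638,  0.2305]), 'tool_rot': array([ 0.982 ,  0.1888, -0.0002, -0.0009]), 'ft_force': array([-0.0559, -0.2642, -0.08  ]), 'ft_torque': array([-0.0226, -0.0265,  0.054 ]), 'grasp_force': 0.0, 'grip_width': 0.08506203892041138}
cup_blue 0.85 [376. 194. 398. 218.] [ 0.4957 -0.4296]
cup_blue 0.33 [145. 216. 182. 253.] [0.4001 0.2655]
cup_green 0.82 [210. 203. 230. 231.] [0.4562 0.0958]
cup_yellow 0.63 [319. 212. 357. 250.] [ 0.4171 -0.2737]
cup_yellow 0.61 [105. 188. 130. 212.] [0.5057 0.4135]
cup_red 0.84 [160. 158. 180. 184.] [0.6004 0.2544]
saucer_blue 0.81 [ 89. 227. 128. 268.] [0.36  0.449]
saucer_blue 0.59 [144. 213. 184. 252.] [0.4089 0.2735]
saucer_green 0.63 [318. 161. 357. 198.] [ 0.5875 -0.2863]
saucer_yellow 0.88 [320. 216. 355. 249.] [ 0.4143 -0.282 ]
saucer_red 0.69 [260. 195. 294. 234.] [ 0.4699 -0.087 ]
sugar_bowl 0.8 [216. 151. 239. 176.] [0.6372 0.0752]
cream_jug 0.72 [274. 145. 289. 170.] [ 0.6592 -0.1013]
```

```bash
python3 -c "
import cv2
i=cv2.imread('pics/top.png'); cv2.imwrite('pics/topc.png',cv2.resize(i[130:290,70:430],(792,352),interpolation=cv2.INTER_CUBIC))"
```

```text
(no output)
```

View pics/topc.png

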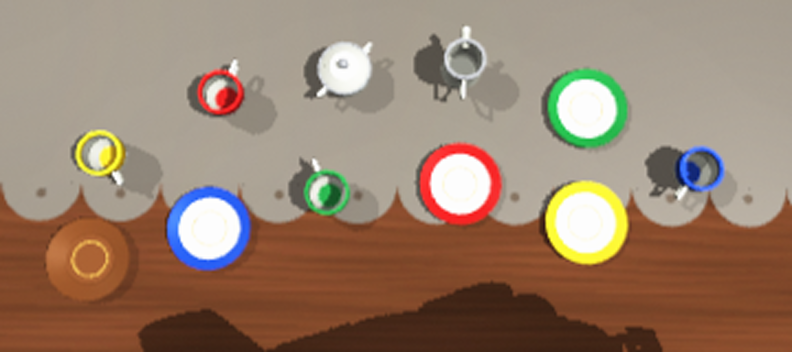

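View pics/side.png

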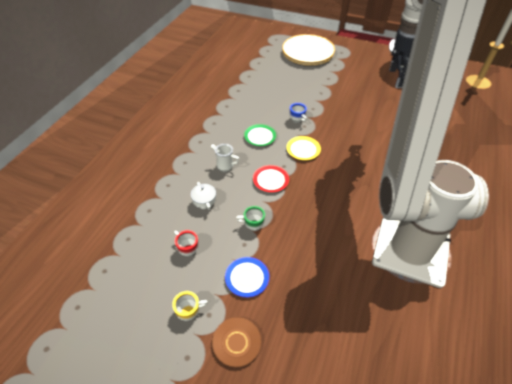

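The side and top views agree. In the top crop, the blue ring is at full-image pixel ~(164,234) and the plain brown disc with a gold circle at ~(111,247). The network's top saucer_blue hit is the brown disc, a look-alike to leave alone; the second hit has the broad blue ring and is the right one. The crop above shows this clearly.

```bash
cat >> h.py <<'E'
HUE={'blue':(105,125),'green':(55,80),'yellow':(25,34),'red':(0,4)}
CUP={'blue':(388,206),'green':(218,217),'yellow':(115,199),'red':(170,171)}
SAU={'blue':(164,233),'green':(337,179),'yellow':(337,232),'red':(278,214)}
def blob(c,col,u,v,r):
    h=cv2.cvtColor(c['image'],cv2.COLOR_RGB2HSV); a,b=HUE[col]
    m=((h[...,0]>=a)&(h[...,0]<=b)&(h[...,1]>150)&(h[...,2]>90)).astype(np.uint8)
    k=np.zeros_like(m); cv2.circle(k,(int(u),int(v)),r,1,-1); return m*k
def circ(c,col,u,v,r,z,hull=True):
    m=blob(c,col,u,v,r); ys,xs=np.nonzero(m)
    H=cv2.convexHull(np.stack([xs,ys],1).astype(np.int32))
    k=np.zeros_like(m); cv2.fillPoly(k,[H],1); M=cv2.moments(k,True)
    ctr=ray(c,M['m10']/M['m00'],M['m01']/M['m00'],z)
    P=np.array([ray(c,x,y,z)[:2] for x,y in H[:,0]])
    w=P.max(0)-P.min(0); return ctr[:2],w,m.sum()
E
python3 - <<'E'
from h import *
np.set_printoptions(precision=4,suppress=True)
c=camera('top')
for k,(u,v) in SAU.items(): print('saucer',k,*circ(c,k,u,v,26,.014))
for k,(u,v) in CUP.items():
    p,w,n=circ(c,k,u,v,18,.056)
    # handle: search angle, project loop at radius 45mm,z .035-.045; whiteness vs
    h=cv2.cvtColor(c['image'],cv2.COLOR_RGB2HSV); V=(h[...,2].astype(np.float32)-h[...,1].astype(np.float32))
    sc=[]
    for a in range(0,360,3):
        q=np.array([[p[0]+r*np.cos(np.radians(a)),p[1]+r*np.sin(np.radians(a)),.046] for r in (.040,.045,.050)])
        uv=np.array([proj(c,x) for x in q],np.float32)
        sc.append(cv2.remap(V,uv[None,:,0],uv[None,:,1],cv2.INTER_LINEAR).mean())
    sc=np.array(sc);o=np.argsort(-sc)[:5]; print('cup',k,p,w,n,o*3,sc[o])
E
python3 -c "
import cv2,numpy as np
i=cv2.imread('pics/top.png'); C=[(388,206),(218,217),(115,199),(170,171)]
cv2.imwrite('pics/cups.png',np.hstack([cv2.resize(i[v-20:v+20,u-20:u+20],(195,195),interpolation=cv2.INTER_CUBIC) for u,v in C]))"
```

```text
saucer blue [0.4056 0.2744] [0.1179 0.1183] 458
saucer green [ 0.5901 -0.2832] [0.1144 0.1163] 394
saucer yellow [ 0.4194 -0.277 ] [0.116  0.1172] 463
saucer red [ 0.4745 -0.0926] [0.1173 0.117 ] 463
cup blue [ 0.495  -0.4343] [0.0604 0.061 ] 157 [144 141 147 138 135] [238.252  222.3929 200.4779 185.8219 167.2988]
cup green [0.4561 0.1004] [0.0563 0.0623] 112 [24 21 27 18 15] [245.973  227.252  199.3477 179.5882 146.3216]
cup yellow [0.5083 0.424 ] [0.0599 0.0655] 165 [216 213 219 222 225] [238.5566 227.262  223.7109 186.9453 149.5872]
cup red [0.5983 0.2563] [0.0616 0.0639] 196 [339 342 336 333 345] [241.6927 240.651  220.8392 192.4772 184.6732]
```

View pics/cups.png

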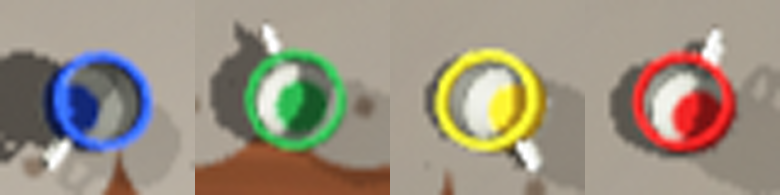

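The crops show each handle (white stub): blue lower-left, green up-left, yellow lower-right, red up-right. These match the computed angles of about 140°, 24°, 216° and 339°. I'll start with the blue cup.

drive_tool(
  increments=[
    [[17,1.7,-4],[0,0,7],1],
    [[17,1.7,-4],[0,0,7],1],
    [[17,1.7,-4],[0,0,7],1],
    [[17,1.7,-4],[0,0,7],1],
    [[17,1.7,-4],[0,0,7],1],
    [[17,1.7,-4],[0,0,7],1],
    [[17,1.7,-4],[0,0,7],1],
    [[17,1.7,-4],[0,0,7],1],
  ],
)

```text
clock: 1.32
eef_pos: [0.3222, -0.4506, 0.1991]
tool_rot: [0.777, 0.63, -0.0, 0.0]
ft_force: [0.4, -0.6, 0.0]
grip_width: 0.0852
grasp_force: 0.0
```

drive_tool(
  increments=[
    [[17,1.7,-4],[0,0,7],1],
    [[17,1.7,-4],[0,0,7],1],
    [[17,1.7,-4],[0,0,7],1],
    [[17,1.7,-4],[0,0,7],1],
    [[17,1.7,-4],[0,0,7],1],
    [[17,1.7,-4],[0,0,7],1],
    [[17,1.7,-4],[0,0,7],1],
    [[17,1.7,-4],[0,0,7],1],
  ],
)

```text
clock: 1.98
eef_pos: [0.4582, -0.437, 0.167]
tool_rot: [0.39, 0.921, 0.0, -0.0]
ft_force: [-0.4, -1.0, 0.4]
grip_width: 0.0855
grasp_force: 0.0
```

```bash
cat >> h.py <<'E'
from scipy.spatial.transform import Rotation as Ro
def st():
    o=get_obs(); y=Ro.from_quat(o['tool_rot']).as_matrix()
    print('t',o['clock'],'tcp',np.round(o['eef_pos']*1e3,1),'close',round(np.degrees(np.arctan2(y[1,1],y[0,1])),1),'zax',np.round(y[:,2],3),'j',np.round(o['joint_pos'],2),'w',round(o['grip_width']*1e3,1),'F',np.round(o['ft_force'],1),'g',round(float(o['grasp_force']),1))
    return o
def wproj(c,p):
    q=c['view'][:3,:3]@p+c['view'][:3,3]; r=np.hypot(q[0],q[1]); th=np.arctan2(r,q[2])
    return c['K'][:2,2]+c['K'][0,0]*th*q[:2]/max(r,1e-9)
def wray(c,u,v,z):
    d=(np.array([u,v])-c['K'][:2,2])/c['K'][0,0]; th=np.hypot(*d)
    d=np.array([*(d/max(th,1e-9)*np.sin(th)),np.cos(th)])
    R,t=c['view'][:3,:3],c['view'][:3,3]; o=-R.T@t; d=R.T@d; return o+d*(z-o[2])/d[2]
E
python3 - <<'E'
from h import *
st(); c=camera('wrist'); save('w1',c['image']); print(wproj(c,np.array([.495,-.4343,.058])))
E
```

```text
t 1.9833 tcp [ 458.2 -437.   167. ] close 44.1 zax [-0.  0. -1.] j [-0.76  0.54  0.28  1.31 -0.    0.04] w 85.5 F [-0.4 -1.   0.4] g 0.0
[288.74705874 211.45620288]
```

View pics/w1.png

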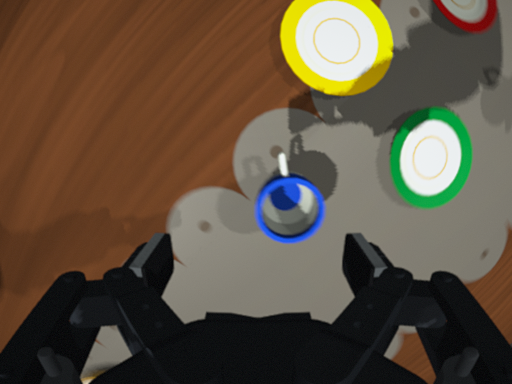

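The wrist view shows the blue rim centred at ~(290,209), against a predicted (289,211), so the position is good. The handle tip is at ~(282,155).

```bash
cat >> h.py <<'E'
def wcirc(c,col,p,z,rad,R=None):
    """rim/ring centre from wrist camera near world point p"""
    u,v=wproj(c,np.array([*p,z])); h=cv2.cvtColor(c['image'],cv2.COLOR_RGB2HSV); a,b=HUE[col]
    m=((h[...,0]>=a-3)&(h[...,0]<=b+3)&(h[...,1]>130)&(h[...,2]>80))
    ys,xs=np.nonzero(m); P=np.array([wray(c,x,y,z)[:2] for x,y in zip(xs,ys)])
    P=P[np.hypot(*(P-p).T)<rad*1.5]; H=cv2.convexHull(P.astype(np.float32))[:,0]
    from scipy.optimize import least_squares
    s=least_squares(lambda q:np.hypot(*(H-q[:2]).T)-q[2],[*p,rad],loss='soft_l1',f_scale=.001)
    return s.x,len(P)
E
python3 - <<'E'
from h import *
c=camera('wrist'); np.set_printoptions(precision=4,suppress=True)
print(wcirc(c,'blue',np.array([.495,-.4343]),.057,.031))
d=wray(c,282,156,.042)-wray(c,290,209,.057); print(np.degrees(np.arctan2(d[1],d[0])),np.hypot(*d[:2]))
for k,p in (('yellow',(.4194,-.277)),('green',(.59,-.283))): print(k,wcirc(c,k,np.array(p),.014,.06))
E
```

```text
(array([ 0.4937, -0.4341,  0.032 ]), 1930)
143.18661725331876 0.046181869518203196
yellow (array([ 0.4181, -0.2769,  0.0604]), 3800)
green (array([ 0.5896, -0.2833,  0.0594]), 2867)
```

drive_tool(
  increments=[
    [[18,1.5,-10],[0,0,4.5],1],
    [[18,1.5,-10],[0,0,4.5],1],
    [[0,0,-15],[0,0,0],1],
    [[0,0,-25],[0,0,0],1],
    [[0,0,-25],[0,0,0],1],
    [[0,0,-25],[0,0,0],1],
    [[0,0,-25],[0,0,0],1],
    [[0,0,-17],[0,0,0],1],
  ],
)

```text
clock: 2.75
eef_pos: [0.4915, -0.4335, 0.0128]
tool_rot: [0.321, 0.947, 0.001, -0.002]
ft_force: [0.0, 0.6, 0.2]
grip_width: 0.0853
grasp_force: 0.0
```

drive_tool(
  increments=[
    [[0,0,0],[0,0,0],0.7],
    [[0,0,0],[0,0,0],0.5],
    [[0,0,0],[0,0,0],0.4],
    [[0,0,0],[0,0,0],0.4],
    [[0,0,0],[0,0,0],0.4],
    [[0,0,0],[0,0,0],0.4],
  ],
)

```text
clock: 3.25
eef_pos: [0.4939, -0.4347, 0.0166]
tool_rot: [0.319, 0.948, -0.0, 0.001]
ft_force: [-0.2, 0.3, -2.2]
grip_width: 0.0595
grasp_force: 64.6
```

```bash
python3 - <<'E'
from h import *
st(); c=camera('wrist'); save('w2',c['image'])
E
```

```text
t 3.25 tcp [ 493.9 -434.7   16.6] close 52.7 zax [ 0.001 -0.001 -1.   ] j [-0.72  0.7   0.16  1.02 -0.   -0.07] w 59.5 F [-0.2  0.3 -2.2] g 64.6
```

View pics/w2.png

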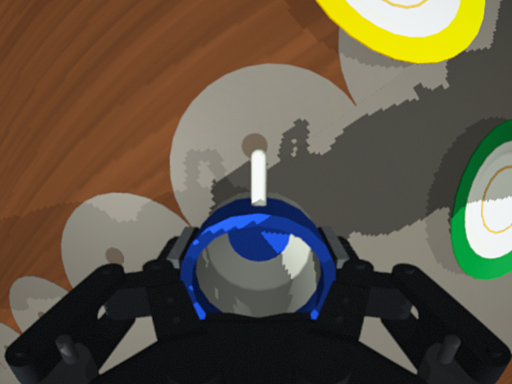

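Gripped at 59.5 mm with 65 N, and the handle is clear between the fingers. Lifting and carrying to the blue saucer.

drive_tool(
  increments=[
    [[0,0,10],[0,0,0],0.4],
    [[0,0,25],[0,0,0],0.4],
    [[0,0,30],[0,0,0],0.4],
    [[0,0,25],[0,0,0],0.4],
    [[0,0,10],[0,0,0],0.4],
    [[-2,15,0],[0,0,0],0.4],
    [[-4,30,0],[0,0,0],0.4],
    [[-4,35,0],[0,0,0],0.4],
  ],
)

```text
clock: 3.97
eef_pos: [0.4832, -0.3548, 0.1154]
tool_rot: [0.321, 0.947, -0.0, 0.001]
ft_force: [-0.0, 1.2, -1.7]
grip_width: 0.0593
grasp_force: 65.0
```

drive_tool(
  increments=[
    [[-4.4,35,0],[0,0,0],0.4],
    [[-4.4,35,0],[0,0,0],0.4],
    [[-4.4,35,0],[0,0,0],0.4],
    [[-4.4,35,0],[0,0,0],0.4],
    [[-4.4,35,0],[0,0,0],0.4],
    [[-4.4,35,0],[0,0,0],0.4],
    [[-4.4,35,0],[0,0,0],0.4],
    [[-4.4,35,0],[0,0,0],0.4],
  ],
)

```text
clock: 4.63
eef_pos: [0.4474, -0.0726, 0.1154]
tool_rot: [0.319, 0.948, 0.0, 0.0]
ft_force: [1.7, -0.9, -2.3]
grip_width: 0.0593
grasp_force: 65.0
```

drive_tool(
  increments=[
    [[-4.4,35,0],[0,0,0],0.4],
    [[-4.4,35,0],[0,0,0],0.4],
    [[-4.4,35,0],[0,0,0],0.4],
    [[-4.4,35,0],[0,0,0],0.4],
    [[-4.4,35,0],[0,0,0],0.4],
    [[-4.4,35,0],[0,0,0],0.4],
    [[-4.4,35,0],[0,0,0],0.4],
    [[-4.4,35,0],[0,0,0],0.4],
  ],
)

```text
clock: 5.3
eef_pos: [0.4122, 0.2074, 0.1155]
tool_rot: [0.319, 0.948, 0.0, 0.0]
ft_force: [0.2, -0.6, -1.4]
grip_width: 0.0592
grasp_force: 65.0
```

drive_tool(
  increments=[
    [[-4,35,0],[0,0,0],0.4],
    [[-3,20,0],[0,0,0],0.4],
    [[-2,14,0],[0,0,0],0.4],
    [[0,0,0],[0,0,0],0.4],
    [[0,0,0],[0,0,0],0.4],
    [[0,0,0],[0,0,0],0.4],
  ],
)

```text
clock: 5.8
eef_pos: [0.4036, 0.274, 0.1151]
tool_rot: [0.319, 0.948, -0.001, -0.0]
ft_force: [-0.5, 0.2, -2.0]
grip_width: 0.0587
grasp_force: 65.0
```

```bash
python3 - <<'E'
from h import *
np.set_printoptions(precision=4,suppress=True)
o=st(); c=camera('wrist'); save('w3',c['image']); z=o['eef_pos'][2]-.0166+.057
print(wcirc(c,'blue',np.array([.4048,.2744]),.014,.06))
print(wcirc(c,'blue',o['eef_pos'][:2],z,.031))
print(wproj(c,np.array([.4048,.2744,.014])))
E
```

```text
t 5.8 tcp [403.6 274.  115.1] close 52.7 zax [-0.001 -0.001 -1.   ] j [ 0.6   0.3  -0.23  1.04 -0.    1.25] w 58.7 F [-0.5  0.2 -2. ] g 65.0
(array([0.4196, 0.2629, 0.0757]), 9434)
(array([0.3941, 0.2816, 0.0361]), 7459)
[258.7271 189.2199]
```

View pics/w3.png

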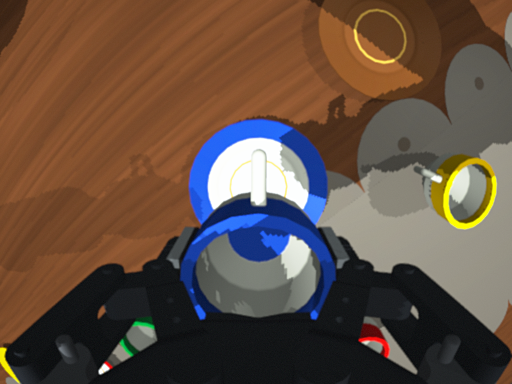

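The brown disc is at (380,35) and the blue ring at (259,188), against a predicted (259,189). The cup sits in line over it, so I'll lower it.

drive_tool(
  increments=[
    [[1,0.5,-15],[0,0,0],0.4],
    [[0,0,-25],[0,0,0],0.4],
    [[0,0,-25],[0,0,0],0.4],
    [[0,0,-12],[0,0,0],0.4],
    [[0,0,-7],[0,0,0],0.4],
    [[0,0,-4],[0,0,0],0.4],
    [[0,0,0],[0,0,0],0.4],
    [[0,0,0],[0,0,0],0.4],
  ],
)

```text
clock: 6.52
eef_pos: [0.4057, 0.2753, 0.028]
tool_rot: [0.32, 0.948, 0.001, 0.0]
ft_force: [0.3, -0.5, -1.2]
grip_width: 0.0597
grasp_force: 65.1
```

drive_tool(
  increments=[
    [[0,0,-1],[0,0,0],0.4],
    [[0,0,-1],[0,0,0],0.4],
    [[0,0,0],[0,0,0],0.4],
  ],
)

```text
clock: 6.77
eef_pos: [0.4054, 0.2756, 0.0259]
tool_rot: [0.319, 0.948, 0.0, 0.0]
ft_force: [-0.2, -0.0, -1.5]
grip_width: 0.0597
grasp_force: 65.1
```

drive_tool(
  increments=[
    [[0,0,-1],[0,0,0],0.4],
    [[0,0,0],[0,0,0],0.4],
  ],
)

```text
clock: 6.93
eef_pos: [0.405, 0.2754, 0.0244]
tool_rot: [0.319, 0.948, 0.0, 0.0]
ft_force: [-0.7, 1.1, -1.8]
grip_width: 0.0595
grasp_force: 65.1
```

drive_tool(
  increments=[
    [[0,0,-1],[0,0,0],0.4],
    [[0,0,-1],[0,0,0],0.4],
    [[0,0,0],[0,0,0],0.4],
  ],
)

```text
clock: 7.18
eef_pos: [0.4048, 0.2752, 0.0221]
tool_rot: [0.319, 0.948, -0.0, -0.0]
ft_force: [0.6, -0.1, -0.3]
grip_width: 0.0597
grasp_force: 65.1
```

drive_tool(
  increments=[
    [[0,0,-1],[0,0,0],0.4],
    [[0,0,0],[0,0,0],0.4],
  ],
)

```text
clock: 7.35
eef_pos: [0.4048, 0.2753, 0.0211]
tool_rot: [0.319, 0.948, -0.0, -0.0]
ft_force: [0.1, 0.5, -1.0]
grip_width: 0.059
grasp_force: 65.1
```

drive_tool(
  increments=[
    [[0,0,-1],[0,0,0],0.4],
    [[0,0,0],[0,0,0],0.4],
  ],
)

```text
clock: 7.52
eef_pos: [0.405, 0.2754, 0.0205]
tool_rot: [0.319, 0.948, 0.0, 0.0]
ft_force: [-0.3, -0.4, 1.4]
grip_width: 0.0591
grasp_force: 65.1
```

drive_tool(
  increments=[
    [[0,0,-1],[0,0,0],0.4],
    [[0,0,0],[0,0,0],0.4],
  ],
)

```text
clock: 7.68
eef_pos: [0.4051, 0.2754, 0.0205]
tool_rot: [0.319, 0.948, 0.0, 0.0]
ft_force: [-2.1, -1.2, 9.5]
grip_width: 0.0595
grasp_force: 65.3
```

Contact at TCP z 20.5 (9.5 N). Releasing.

drive_tool(
  increments=[
    [[0,0,1],[0,0,0],0.65],
    [[0,0,0],[0,0,0],0.75],
    [[0,0,0],[0,0,0],0.9],
    [[0,0,0],[0,0,0],1],
    [[0,0,0],[0,0,0],1],
    [[0,0,8],[0,0,0],1],
    [[0,0,20],[0,0,0],1],
    [[0,0,30],[0,0,0],1],
  ],
)

```text
clock: 8.35
eef_pos: [0.4029, 0.2739, 0.0769]
tool_rot: [0.319, 0.948, -0.002, -0.002]
ft_force: [0.7, 0.6, 0.4]
grip_width: 0.0853
grasp_force: 0.0
```

drive_tool(
  increments=[
    [[0,0,35],[0,0,7],1],
    [[0,0,35],[0,0,7],1],
    [[8,15,0],[0,0,7],1],
    [[8,15,0],[0,0,7],1],
    [[8,15,0],[0,0,7],1],
    [[8,15,0],[0,0,7],1],
    [[8,15,0],[0,0,7],1],
    [[8,15,0],[0,0,7],1],
  ],
)

```text
clock: 9.02
eef_pos: [0.4533, 0.366, 0.1489]
tool_rot: [-0.166, 0.986, 0.0, 0.0]
ft_force: [-0.3, -0.4, 0.2]
grip_width: 0.0851
grasp_force: 0.0
```

drive_tool(
  increments=[
    [[5,15,0],[0,0,7],1],
    [[5,10,0],[0,0,7],1],
    [[0,0,0],[0,0,3],1],
    [[0,0,0],[0,0,0],1],
    [[0,0,0],[0,0,0],1],
  ],
)

```text
clock: 9.43
eef_pos: [0.4628, 0.3903, 0.1484]
tool_rot: [-0.306, 0.952, -0.0, -0.0]
ft_force: [0.2, -0.1, 0.6]
grip_width: 0.0851
grasp_force: 0.0
```

```bash
python3 - <<'E'
from h import *
np.set_printoptions(precision=4,suppress=True)
o=st(); c=camera('wrist'); save('w4',c['image']); t=camera('top')
print('yellow',wcirc(c,'yellow',np.array([.508,.424]),.057,.031))
print('red',wcirc(c,'red',np.array([.598,.256]),.057,.031))
print('blue on saucer', circ(t,'blue',164,233,26,.014))
E
```

```text
t 9.4333 tcp [462.8 390.3 148.4] close 125.7 zax [-0. -0. -1.] j [ 0.7   0.49  0.16  1.23 -0.    0.08] w 85.1 F [ 0.2 -0.1  0.6] g 0.0
yellow (array([0.5054, 0.422 , 0.0342]), 2054)
red (array([0.5977, 0.2556, 0.0326]), 872)
blue on saucer (array([0.4059, 0.2745]), array([0.1178, 0.1185]), np.uint64(625))
```

View pics/w4.png

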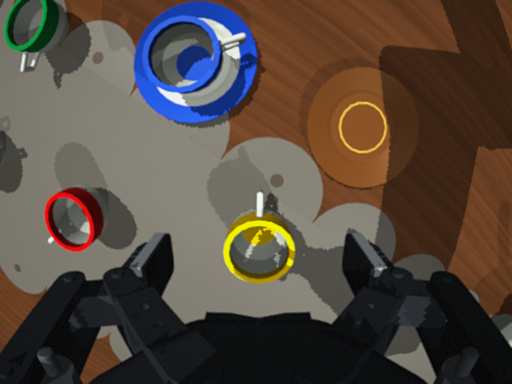

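The blue cup stands on its saucer (190,55). The yellow rim is at (260,251) with its handle straight up the image, so yaw is aligned.

```bash
python3 - <<'E'
from h import *
c=camera('wrist')
for z in (.057,): print(wray(c,259.5,251.5,z), wray(c,223,251,z)-wray(c,296,251,z), wray(c,260,219,z)-wray(c,260,284,z))
print(wproj(c,np.array([.5083,.424,.057])),wproj(c,np.array([.5054,.422,.057])))
E
```

```text
[0.50657252 0.42331678 0.057     ] [ 0.03772273 -0.05261515  0.        ] [-0.05318693 -0.03847838  0.        ]
[258.98276117 253.29162161] [259.06748653 249.77910892]
```

drive_tool(
  increments=[
    [[15,11.5,0],[0,0,0],1],
    [[15,11,-5],[0,0,0],1],
    [[14,11,-15],[0,0,0],1],
    [[0,0,-25],[0,0,0],1],
    [[0,0,-25],[0,0,0],1],
    [[0,0,-25],[0,0,0],1],
    [[0,0,-23],[0,0,0],1],
    [[0,0,-15],[0,0,0],1],
  ],
)

```text
clock: 10.25
eef_pos: [0.5057, 0.4224, 0.0126]
tool_rot: [-0.306, 0.952, -0.001, -0.002]
ft_force: [-1.1, 0.9, -1.1]
grip_width: 0.0854
grasp_force: 0.0
```

drive_tool(
  increments=[
    [[0,0,0],[0,0,0],1],
    [[0,0,0],[0,0,0],0.7],
    [[0,0,0],[0,0,0],0.5],
    [[0,0,0],[0,0,0],0.4],
    [[0,0,0],[0,0,0],0.4],
    [[0,0,0],[0,0,0],0.4],
    [[0,0,0],[0,0,0],0.4],
  ],
)

```text
clock: 10.83
eef_pos: [0.5082, 0.4247, 0.0173]
tool_rot: [-0.307, 0.952, 0.001, 0.002]
ft_force: [1.5, -0.1, 5.6]
grip_width: 0.0596
grasp_force: 65.0
```

drive_tool(
  increments=[
    [[0,0,10],[0,0,0],0.4],
    [[0,0,25],[0,0,0],0.4],
    [[0,0,30],[0,0,0],0.4],
    [[0,0,25],[0,0,0],0.4],
    [[0,0,10],[0,0,0],0.4],
    [[-2,-15,0],[0,0,0],0.4],
    [[-4,-30,0],[0,0,0],0.4],
    [[-4.5,-35,0],[0,0,0],0.4],
  ],
)

```text
clock: 11.5
eef_pos: [0.4958, 0.3443, 0.1146]
tool_rot: [-0.308, 0.951, 0.0, -0.0]
ft_force: [1.0, -0.5, -1.7]
grip_width: 0.0595
grasp_force: 64.9
```

drive_tool(
  increments=[
    [[-4.5,-35,0],[0,0,0],0.4],
    [[-4.5,-35,0],[0,0,0],0.4],
    [[-4.5,-35,0],[0,0,0],0.4],
    [[-4.5,-35,0],[0,0,0],0.4],
    [[-4.5,-35,0],[0,0,0],0.4],
    [[-4.5,-35,0],[0,0,0],0.4],
    [[-4.5,-35,0],[0,0,0],0.4],
    [[-4.5,-35,0],[0,0,0],0.4],
  ],
)

```text
clock: 12.17
eef_pos: [0.4592, 0.0622, 0.1148]
tool_rot: [-0.307, 0.952, 0.0, -0.001]
ft_force: [0.1, -0.6, -1.1]
grip_width: 0.0593
grasp_force: 64.9
```

drive_tool(
  increments=[
    [[-4.5,-35,0],[0,0,0],0.4],
    [[-4.5,-35,0],[0,0,0],0.4],
    [[-4.5,-35,0],[0,0,0],0.4],
    [[-4.5,-35,0],[0,0,0],0.4],
    [[-4.5,-35,0],[0,0,0],0.4],
    [[-4.5,-35,0],[0,0,0],0.4],
    [[-4.5,-35,0],[0,0,0],0.4],
    [[-4.5,-35,0],[0,0,0],0.4],
  ],
)

```text
clock: 12.83
eef_pos: [0.4232, -0.2175, 0.1148]
tool_rot: [-0.307, 0.952, 0.001, -0.0]
ft_force: [0.8, -0.3, -0.6]
grip_width: 0.0597
grasp_force: 64.9
```

drive_tool(
  increments=[
    [[-4,-31,0],[0,0,0],0.4],
    [[-2,-20,0],[0,0,0],0.4],
    [[-1.2,-10,0],[0,0,0],0.4],
    [[0,0,0],[0,0,0],0.4],
    [[0,0,0],[0,0,0],0.4],
    [[0,0,0],[0,0,0],0.4],
  ],
)

```text
clock: 13.33
eef_pos: [0.417, -0.2757, 0.1149]
tool_rot: [-0.308, 0.951, 0.001, -0.0]
ft_force: [0.6, 0.0, -0.9]
grip_width: 0.0594
grasp_force: 64.8
```

```bash
python3 - <<'E'
from h import *
o=st(); c=camera('wrist'); save('w5',c['image']); print(wproj(c,np.array([.4181,-.2769,.014])))
E
```

```text
t 13.3333 tcp [ 417.  -275.7  114.9] close 125.8 zax [-0.001  0.001 -1.   ] j [-0.58  0.32 -0.2   1.05  0.   -1.21] w 59.4 F [ 0.6  0.  -0.9] g 64.8
[255.62934602 188.70933711]
```

View pics/w5.png

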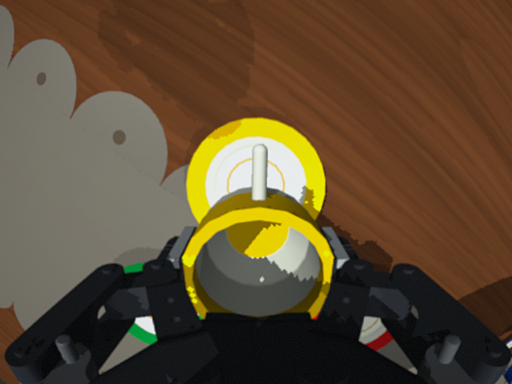

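drive_tool(
  increments=[
    [[1.5,0,-15],[0,0,0],0.4],
    [[0,0,-25],[0,0,0],0.4],
    [[0,0,-25],[0,0,0],0.4],
    [[0,0,-12],[0,0,0],0.4],
    [[0,0,-7],[0,0,0],0.4],
    [[0,0,-4],[0,0,0],0.4],
    [[0,0,-2],[0,0,0],0.4],
    [[0,0,0],[0,0,0],0.4],
  ],
)

```text
clock: 14.05
eef_pos: [0.4193, -0.277, 0.0257]
tool_rot: [-0.307, 0.952, -0.0, 0.0]
ft_force: [0.5, 0.4, -0.7]
grip_width: 0.0592
grasp_force: 64.8
```

drive_tool(
  increments=[
    [[0,0,-1],[0,0,0],0.4],
    [[0,0,-1],[0,0,0],0.4],
    [[0,0,0],[0,0,0],0.4],
  ],
)

```text
clock: 14.3
eef_pos: [0.4192, -0.2775, 0.0239]
tool_rot: [-0.307, 0.952, -0.0, 0.0]
ft_force: [-0.4, -1.0, -1.4]
grip_width: 0.0592
grasp_force: 64.8
```

drive_tool(
  increments=[
    [[0,0,-1],[0,0,0],0.4],
    [[0,0,0],[0,0,0],0.4],
  ],
)

```text
clock: 14.47
eef_pos: [0.4188, -0.2773, 0.0224]
tool_rot: [-0.307, 0.952, -0.0, 0.0]
ft_force: [-0.1, 0.4, -0.6]
grip_width: 0.0598
grasp_force: 64.8
```

drive_tool(
  increments=[
    [[0,0,-1],[0,0,0],0.4],
    [[0,0,0],[0,0,0],0.4],
  ],
)

```text
clock: 14.63
eef_pos: [0.4189, -0.2774, 0.0223]
tool_rot: [-0.307, 0.952, -0.0, 0.0]
ft_force: [-2.2, 1.1, 6.4]
grip_width: 0.059
grasp_force: 65.2
```

drive_tool(
  increments=[
    [[0,0,-1],[0,0,0],0.4],
    [[0,0,0],[0,0,0],0.4],
  ],
)

```text
clock: 14.8
eef_pos: [0.4189, -0.2774, 0.0222]
tool_rot: [-0.307, 0.952, -0.0, 0.0]
ft_force: [-4.1, 1.7, 13.7]
grip_width: 0.0592
grasp_force: 65.7
```

Contact (13.7 N). Releasing and moving to the green cup.

drive_tool(
  increments=[
    [[0,0,1.5],[0,0,0],0.65],
    [[0,0,0],[0,0,0],0.75],
    [[0,0,0],[0,0,0],0.9],
    [[0,0,0],[0,0,0],1],
    [[0,0,0],[0,0,0],1],
    [[0,0,8],[0,0,0],1],
    [[0,0,20],[0,0,0],1],
    [[0,0,30],[0,0,0],1],
  ],
)

```text
clock: 15.47
eef_pos: [0.4166, -0.2758, 0.0783]
tool_rot: [-0.307, 0.952, 0.003, -0.002]
ft_force: [1.2, -0.3, -0.7]
grip_width: 0.0854
grasp_force: 0.0
```

drive_tool(
  increments=[
    [[0,0,35],[0,0,0],1],
    [[0,5,35],[0,0,0],1],
    [[0,30,0],[0,0,-3],1],
    [[0,36,0],[0,0,-3],1],
    [[0,36,0],[0,0,-3],1],
    [[0,36,0],[0,0,-3],1],
    [[0,36,0],[0,0,0],1],
    [[0,36,0],[0,0,0],1],
  ],
)

```text
clock: 16.13
eef_pos: [0.4185, -0.0607, 0.1504]
tool_rot: [-0.206, 0.979, -0.0, 0.0]
ft_force: [1.4, 0.2, 0.5]
grip_width: 0.0852
grasp_force: 0.0
```

drive_tool(
  increments=[
    [[0,36,0],[0,0,0],1],
    [[0,36,0],[0,0,0],1],
    [[0,36,0],[0,0,0],1],
    [[0,25,0],[0,0,0],1],
    [[0,13,0],[0,0,0],1],
    [[0,0,0],[0,0,0],1],
    [[0,0,0],[0,0,0],1],
  ],
)

```text
clock: 16.72
eef_pos: [0.4187, 0.0843, 0.1501]
tool_rot: [-0.207, 0.978, -0.0, 0.0]
ft_force: [0.5, -1.0, -0.7]
grip_width: 0.0848
grasp_force: 0.0
```

```bash
python3 - <<'E'
from h import *
np.set_printoptions(precision=4,suppress=True)
o=st(); c=camera('wrist'); save('w6',c['image']); t=camera('top'); 
p=np.array([.4556,.1004]); print('green',wcirc(c,'green',p,.057,.031),wproj(c,np.array([*p,.057])))
print('red',wcirc(c,'red',np.array([.598,.256]),.057,.031))
print('saucer red',wcirc(c,'red',np.array([.4735,-.0926]),.014,.06))
print('saucer yellow',circ(t,'yellow',337,232,26,.014))
i=t['image'];f=lambda u,v:cv2.resize(i[v-26:v+26,u-26:u+26],(256,256),interpolation=cv2.INTER_CUBIC)
save('s1',np.vstack([cv2.resize(c['image'],(512,384)),np.hstack([f(164,233),f(337,232)])[:200]]))
E
```

```text
t 16.7167 tcp [418.7  84.3 150.1] close 113.9 zax [ 0. -0. -1.] j [ 0.2   0.15 -0.32  1.09 -0.   -0.22] w 84.8 F [ 0.5 -1.  -0.7] g 0.0
green (array([0.4548, 0.0994, 0.0319]), 1495) [257.4677 235.5671]Traceback (most recent call last):
  File "<stdin>", line 5, in <module>
  File "h.py", line 41, in wcirc
    P=P[np.hypot(*(P-p).T)<rad*1.5]; H=cv2.convexHull(P.astype(np.float32))[:,0]
                                       ~~~~~~~~~~~~~~~~~~~~~~~~~~~~~~~~~~~~^^^^^
TypeError: 'NoneType' object is not subscriptable
```

View it.

```bash
python3 - <<'E'
from h import *
np.set_printoptions(precision=4,suppress=True)
c=camera('wrist'); t=camera('top'); 
print('saucer yellow',circ(t,'yellow',337,232,26,.014),'red',circ(t,'red',278,214,26,.014))
i=t['image'];f=lambda u,v:cv2.resize(i[v-26:v+26,u-26:u+26],(256,256),interpolation=cv2.INTER_CUBIC)
save('s1',np.vstack([c['image'],np.hstack([f(164,233),f(337,232)])[:210]]))
E
```

```text
saucer yellow (array([ 0.4197, -0.2766]), array([0.116 , 0.1171]), np.uint64(538)) red (array([ 0.4745, -0.0926]), array([0.1173, 0.117 ]), np.uint64(471))
```

View pics/s1.png

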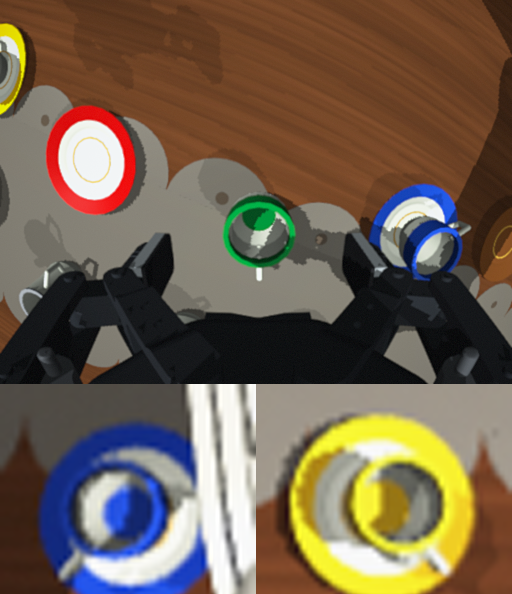

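Green rim at (259,231) with its handle pointing straight down, so it is aligned. The yellow and blue cups stand in their saucers, and the saucers haven't moved.

drive_tool(
  increments=[
    [[12,5,0],[0,0,0],1],
    [[12,5,-5],[0,0,0],1],
    [[12.3,5.3,-15],[0,0,0],1],
    [[0,0,-25],[0,0,0],1],
    [[0,0,-25],[0,0,0],1],
    [[0,0,-25],[0,0,0],1],
    [[0,0,-25],[0,0,0],1],
    [[0,0,-15],[0,0,0],1],
  ],
)

```text
clock: 17.58
eef_pos: [0.4536, 0.0976, 0.0125]
tool_rot: [-0.205, 0.979, -0.0, -0.002]
ft_force: [0.2, -0.1, -0.4]
grip_width: 0.0855
grasp_force: 0.0
```

drive_tool(
  increments=[
    [[0,0,0],[0,0,0],1],
    [[0,0,0],[0,0,0],0.7],
    [[0,0,0],[0,0,0],0.5],
    [[0,0,0],[0,0,0],0.4],
    [[0,0,0],[0,0,0],0.4],
    [[0,0,0],[0,0,0],0.4],
    [[0,0,0],[0,0,0],0.4],
  ],
)

```text
clock: 18.17
eef_pos: [0.4565, 0.0992, 0.0161]
tool_rot: [-0.206, 0.979, -0.0, 0.002]
ft_force: [0.1, -0.7, 5.3]
grip_width: 0.0598
grasp_force: 65.0
```

drive_tool(
  increments=[
    [[0,0,10],[0,0,0],0.4],
    [[0,0,25],[0,0,0],0.4],
    [[0,0,30],[0,0,0],0.4],
    [[0,0,25],[0,0,0],0.4],
    [[0,0,10],[0,0,0],0.4],
    [[5,-15,0],[0,0,0],0.4],
    [[10,-30,0],[0,0,0],0.4],
    [[12,-35,0],[0,0,0],0.4],
  ],
)

```text
clock: 18.83
eef_pos: [0.4818, 0.0198, 0.1153]
tool_rot: [-0.208, 0.978, 0.0, 0.0]
ft_force: [0.7, -0.7, -1.2]
grip_width: 0.0597
grasp_force: 65.0
```

drive_tool(
  increments=[
    [[12,-34.5,0],[0,0,0],0.4],
    [[12,-34.5,0],[0,0,0],0.4],
    [[12,-34.5,0],[0,0,0],0.4],
    [[12,-34.5,0],[0,0,0],0.4],
    [[12,-34.5,0],[0,0,0],0.4],
    [[12,-34.5,0],[0,0,0],0.4],
    [[12,-34.5,0],[0,0,0],0.4],
    [[12,-34.5,0],[0,0,0],0.4],
  ],
)

```text
clock: 19.5
eef_pos: [0.578, -0.2583, 0.1144]
tool_rot: [-0.206, 0.979, 0.0, -0.0]
ft_force: [1.7, 0.3, -1.1]
grip_width: 0.0593
grasp_force: 65.0
```

drive_tool(
  increments=[
    [[6,-16,0],[0,0,0],0.4],
    [[4,-10.5,0],[0,0,0],0.4],
    [[0,0,0],[0,0,0],0.4],
    [[0,0,0],[0,0,0],0.4],
    [[0,0,0],[0,0,0],0.4],
  ],
)

```text
clock: 19.92
eef_pos: [0.5874, -0.2823, 0.1143]
tool_rot: [-0.206, 0.979, 0.001, -0.001]
ft_force: [-0.5, -0.5, -0.1]
grip_width: 0.0593
grasp_force: 65.2
```

```bash
python3 - <<'E'
from h import *
o=st(); c=camera('wrist'); save('w7',c['image']); print(wproj(c,np.array([.5895,-.2833,.014])))
E
```

```text
t 19.9167 tcp [ 587.4 -282.3  114.3] close 113.8 zax [-0.001  0.001 -1.   ] j [-0.45  0.61  0.26  1.22  0.   -0.86] w 59.3 F [-0.5 -0.5 -0.1] g 65.2
[255.40223793 190.43768679]
```

View pics/w7.png

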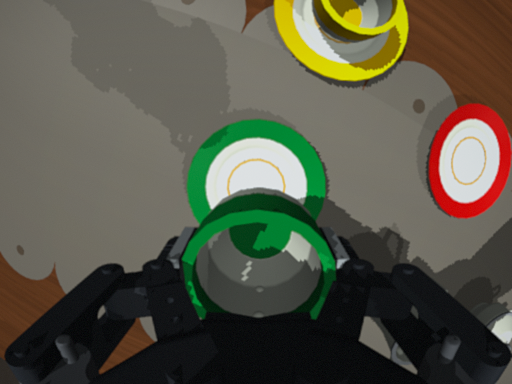

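The green ring is at (257,188), against a predicted (255,190); the cup is in line.

drive_tool(
  increments=[
    [[1,-0.5,-15],[0,0,0],0.4],
    [[0,0,-25],[0,0,0],0.4],
    [[0,0,-25],[0,0,0],0.4],
    [[0,0,-12],[0,0,0],0.4],
    [[0,0,-7],[0,0,0],0.4],
    [[0,0,-4],[0,0,0],0.4],
    [[0,0,-1],[0,0,0],0.4],
    [[0,0,0],[0,0,0],0.4],
  ],
)

```text
clock: 20.63
eef_pos: [0.5898, -0.284, 0.0269]
tool_rot: [-0.206, 0.979, -0.001, 0.001]
ft_force: [-0.5, 0.9, -0.6]
grip_width: 0.0592
grasp_force: 65.2
```

drive_tool(
  increments=[
    [[0,0,-1],[0,0,0],0.4],
    [[0,0,-1],[0,0,0],0.4],
    [[0,0,0],[0,0,0],0.4],
  ],
)

```text
clock: 20.88
eef_pos: [0.5895, -0.2842, 0.0246]
tool_rot: [-0.206, 0.979, -0.0, 0.001]
ft_force: [-0.6, -0.1, -1.5]
grip_width: 0.0596
grasp_force: 65.2
```

drive_tool(
  increments=[
    [[0,0,-1],[0,0,0],0.4],
    [[0,0,0],[0,0,0],0.4],
  ],
)

```text
clock: 21.05
eef_pos: [0.5891, -0.284, 0.0229]
tool_rot: [-0.206, 0.979, -0.0, 0.0]
ft_force: [0.4, -0.2, -1.0]
grip_width: 0.0593
grasp_force: 65.2
```

drive_tool(
  increments=[
    [[0,0,-1],[0,0,0],0.4],
    [[0,0,0],[0,0,0],0.4],
  ],
)

```text
clock: 21.22
eef_pos: [0.5889, -0.2838, 0.0216]
tool_rot: [-0.206, 0.979, 0.0, -0.0]
ft_force: [-0.3, -0.2, -1.8]
grip_width: 0.0591
grasp_force: 65.2
```

drive_tool(
  increments=[
    [[0,0,-1],[0,0,0],0.4],
    [[0,0,0],[0,0,0],0.4],
  ],
)

```text
clock: 21.38
eef_pos: [0.5891, -0.2839, 0.0213]
tool_rot: [-0.206, 0.979, -0.0, 0.0]
ft_force: [-1.1, 0.8, 2.0]
grip_width: 0.0592
grasp_force: 65.4
```

drive_tool(
  increments=[
    [[0,0,-1],[0,0,0],0.4],
    [[0,0,0],[0,0,0],0.4],
  ],
)

```text
clock: 21.55
eef_pos: [0.5892, -0.2838, 0.0212]
tool_rot: [-0.206, 0.979, -0.0, 0.0]
ft_force: [-3.6, 1.6, 7.4]
grip_width: 0.0593
grasp_force: 65.9
```

Contact (7.4 N). Releasing and heading for the red cup.

drive_tool(
  increments=[
    [[0,0,1],[0,0,0],0.65],
    [[0,0,0],[0,0,0],0.75],
    [[0,0,0],[0,0,0],0.9],
    [[0,0,0],[0,0,0],1],
    [[0,0,0],[0,0,0],1],
    [[0,0,8],[0,0,0],1],
    [[0,0,20],[0,0,0],1],
    [[0,0,30],[0,0,0],1],
  ],
)

```text
clock: 22.22
eef_pos: [0.5867, -0.2827, 0.0763]
tool_rot: [-0.206, 0.979, 0.002, -0.003]
ft_force: [-0.7, -0.8, 0.0]
grip_width: 0.0855
grasp_force: 0.0
```

drive_tool(
  increments=[
    [[0,0,35],[0,0,0],1],
    [[-5,4,35],[0,0,0],1],
    [[-10,30,0],[0,0,-5],1],
    [[-15,35,0],[0,0,-5],1],
    [[-10,35,0],[0,0,-5],1],
    [[0,35,0],[0,0,-5],1],
    [[0,35,0],[0,0,-5],1],
    [[0,35,0],[0,0,-5],1],
  ],
)

```text
clock: 22.88
eef_pos: [0.5488, -0.0735, 0.1498]
tool_rot: [0.057, 0.998, -0.0, 0.001]
ft_force: [1.3, -0.5, -0.7]
grip_width: 0.0853
grasp_force: 0.0
```

drive_tool(
  increments=[
    [[0,35,0],[0,0,-5],1],
    [[0,35,0],[0,0,-5],1],
    [[0,35,0],[0,0,-5],1],
    [[0,35,0],[0,0,0],1],
    [[0,35,0],[0,0,0],1],
    [[0,35,0],[0,0,0],1],
    [[0,35,0],[0,0,0],1],
    [[3,35,0],[0,0,0],1],
  ],
)

```text
clock: 23.55
eef_pos: [0.5516, 0.2069, 0.1496]
tool_rot: [0.184, 0.983, 0.0, 0.0]
ft_force: [0.6, -1.0, 0.3]
grip_width: 0.0856
grasp_force: 0.0
```

drive_tool(
  increments=[
    [[3,30,0],[0,0,0],1],
    [[3,25,0],[0,0,0],1],
    [[2,15,0],[0,0,0],1],
    [[0,0,0],[0,0,0],1],
    [[0,0,0],[0,0,0],1],
  ],
)

```text
clock: 23.97
eef_pos: [0.5599, 0.2758, 0.1489]
tool_rot: [0.183, 0.983, -0.0, 0.0]
ft_force: [0.1, -0.8, 0.3]
grip_width: 0.0854
grasp_force: 0.0
```

```bash
python3 - <<'E'
from h import *
np.set_printoptions(precision=4,suppress=True)
o=st(); c=camera('wrist'); t=camera('top'); p=np.array([.5977,.2556])
print('red',wcirc(c,'red',p,.057,.031),wproj(c,np.array([*p,.057])))
for k in ('yellow','green','red'): print(k,circ(t,k,*SAU[k],26,.014)[:2])
i=t['image'];f=lambda u,v:cv2.resize(i[v-26:v+26,u-26:u+26],(256,256),interpolation=cv2.INTER_CUBIC)
save('s2',np.vstack([c['image'],np.hstack([f(337,179),f(337,232)])[:210]]))
E
```

```text
t 23.9667 tcp [559.9 275.8 148.9] close 68.9 zax [ 0. -0. -1.] j [ 0.46  0.53  0.22  1.26 -0.    0.83] w 85.4 F [ 0.1 -0.8  0.3] g 0.0
red (array([0.5983, 0.2559, 0.0321]), 1707) [251.5471 238.4775]
yellow (array([ 0.4202, -0.2753]), array([0.116 , 0.1171]))
green (array([ 0.5899, -0.283 ]), array([0.1144, 0.1163]))
red (array([ 0.4745, -0.0926]), array([0.1174, 0.117 ]))
```

View pics/s2.png

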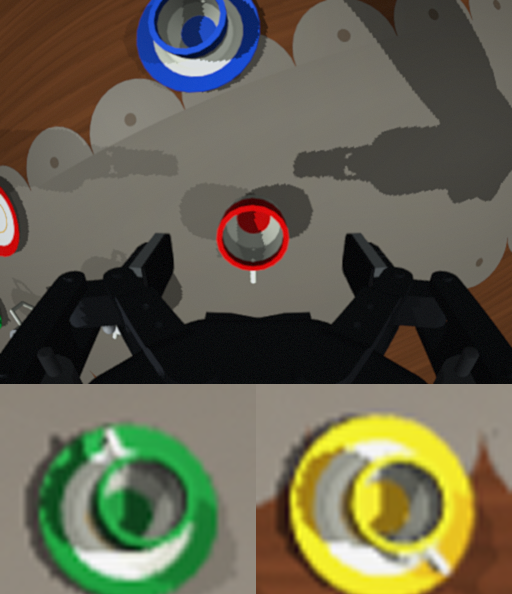

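Red rim at (253,236) with its handle straight down, so it is aligned. The green and yellow cups stand in their saucers.

drive_tool(
  increments=[
    [[13,-7,0],[0,0,0],1],
    [[13,-7,-5],[0,0,0],1],
    [[12.3,-5.9,-15],[0,0,0],1],
    [[0,0,-25],[0,0,0],1],
    [[0,0,-25],[0,0,0],1],
    [[0,0,-25],[0,0,0],1],
    [[0,0,-24],[0,0,0],1],
    [[0,0,-15],[0,0,0],1],
  ],
)

```text
clock: 24.73
eef_pos: [0.5975, 0.2525, 0.0116]
tool_rot: [0.186, 0.983, -0.001, -0.002]
ft_force: [-0.0, -0.7, -0.3]
grip_width: 0.0854
grasp_force: 0.0
```

drive_tool(
  increments=[
    [[0,0,0],[0,0,0],1],
    [[0,0,0],[0,0,0],0.7],
    [[0,0,0],[0,0,0],0.5],
    [[0,0,0],[0,0,0],0.4],
    [[0,0,0],[0,0,0],0.4],
    [[0,0,0],[0,0,0],0.4],
    [[0,0,0],[0,0,0],0.4],
  ],
)

```text
clock: 25.32
eef_pos: [0.5997, 0.2555, 0.0166]
tool_rot: [0.184, 0.983, 0.001, 0.002]
ft_force: [0.6, -1.9, 4.4]
grip_width: 0.0596
grasp_force: 65.0
```

drive_tool(
  increments=[
    [[0,0,10],[0,0,0],0.4],
    [[0,0,25],[0,0,0],0.4],
    [[0,0,30],[0,0,0],0.4],
    [[0,0,25],[0,0,0],0.4],
    [[0,0,10],[0,0,0],0.4],
    [[-5,-15,0],[0,0,0],0.4],
    [[-11,-30,0],[0,0,0],0.4],
    [[-12.5,-35,0],[0,0,0],0.4],
  ],
)

```text
clock: 25.98
eef_pos: [0.5693, 0.1761, 0.1142]
tool_rot: [0.183, 0.983, 0.0, -0.0]
ft_force: [1.4, -1.4, -2.0]
grip_width: 0.0592
grasp_force: 65.0
```

drive_tool(
  increments=[
    [[-12.5,-34.5,0],[0,0,0],0.4],
    [[-12.5,-34.5,0],[0,0,0],0.4],
    [[-12.5,-34.5,0],[0,0,0],0.4],
    [[-12.5,-34.5,0],[0,0,0],0.4],
    [[-12.5,-34.5,0],[0,0,0],0.4],
    [[-12.5,-34.5,0],[0,0,0],0.4],
    [[-12.5,-34.5,0],[0,0,0],0.4],
  ],
)

```text
clock: 26.57
eef_pos: [0.4807, -0.0674, 0.1143]
tool_rot: [0.184, 0.983, 0.0, -0.001]
ft_force: [0.2, -0.6, -2.4]
grip_width: 0.0592
grasp_force: 65.0
```

drive_tool(
  increments=[
    [[-6,-16,0],[0,0,0],0.4],
    [[-4,-10.5,0],[0,0,0],0.4],
    [[0,0,0],[0,0,0],0.4],
    [[0,0,0],[0,0,0],0.4],
    [[0,0,0],[0,0,0],0.4],
  ],
)

```text
clock: 26.98
eef_pos: [0.4728, -0.0918, 0.1147]
tool_rot: [0.184, 0.983, 0.0, -0.0]
ft_force: [0.4, -0.5, -1.1]
grip_width: 0.0591
grasp_force: 65.2
```

```bash
python3 - <<'E'
from h import *
o=st(); c=camera('wrist'); save('w8',c['image']); print(wproj(c,np.array([.4737,-.0926,.014])))
E
```

```text
t 26.9833 tcp [472.8 -91.8 114.7] close 68.8 zax [ 0.     0.001 -1.   ] j [-0.19  0.29 -0.25  1.03  0.    0.18] w 59.1 F [ 0.4 -0.5 -1.1] g 65.2
[256.94202805 189.90236773]
```

View pics/w8.png

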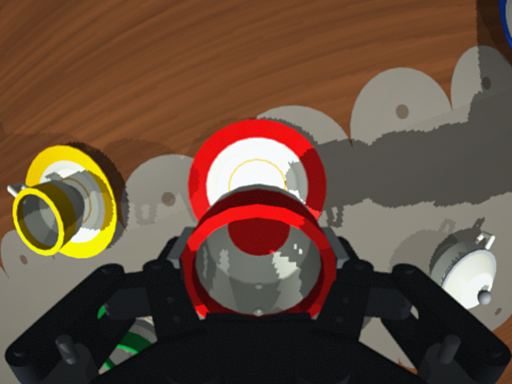

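The red ring is at (258,188), against a predicted (257,190); the cup is in line. Lowering.

drive_tool(
  increments=[
    [[0,0,-15],[0,0,0],0.4],
    [[0,0,-25],[0,0,0],0.4],
    [[0,0,-25],[0,0,0],0.4],
    [[0,0,-12],[0,0,0],0.4],
    [[0,0,-7],[0,0,0],0.4],
    [[0,0,-4],[0,0,0],0.4],
    [[0,0,-1],[0,0,0],0.4],
    [[0,0,0],[0,0,0],0.4],
  ],
)

```text
clock: 27.7
eef_pos: [0.4731, -0.0924, 0.0262]
tool_rot: [0.184, 0.983, 0.0, 0.001]
ft_force: [-0.1, 0.9, -1.1]
grip_width: 0.0591
grasp_force: 65.2
```

drive_tool(
  increments=[
    [[0,0,-1],[0,0,0],0.4],
    [[0,0,-1],[0,0,0],0.4],
    [[0,0,0],[0,0,0],0.4],
  ],
)

```text
clock: 27.95
eef_pos: [0.4729, -0.0929, 0.0244]
tool_rot: [0.184, 0.983, -0.0, 0.001]
ft_force: [-0.6, -0.1, -1.9]
grip_width: 0.0599
grasp_force: 65.2
```

drive_tool(
  increments=[
    [[0,0,-1],[0,0,0],0.4],
    [[0,0,-1],[0,0,0],0.4],
    [[0,0,0],[0,0,0],0.4],
  ],
)

```text
clock: 28.2
eef_pos: [0.4723, -0.0928, 0.0218]
tool_rot: [0.184, 0.983, -0.0, -0.0]
ft_force: [-0.9, 0.4, -1.2]
grip_width: 0.0595
grasp_force: 65.2
```

drive_tool(
  increments=[
    [[0,0,-1],[0,0,0],0.4],
    [[0,0,0],[0,0,0],0.4],
  ],
)

```text
clock: 28.37
eef_pos: [0.4725, -0.0929, 0.0215]
tool_rot: [0.184, 0.983, -0.0, 0.0]
ft_force: [-2.2, 0.4, 4.5]
grip_width: 0.0595
grasp_force: 65.5
```

drive_tool(
  increments=[
    [[0,0,0.5],[0,0,0],0.65],
    [[0,0,0],[0,0,0],0.75],
    [[0,0,0],[0,0,0],0.9],
    [[0,0,0],[0,0,0],1],
    [[0,0,0],[0,0,0],1],
    [[0,0,8],[0,0,0],1],
    [[0,0,20],[0,0,0],1],
    [[0,0,30],[0,0,0],1],
  ],
)

```text
clock: 29.03
eef_pos: [0.47, -0.0923, 0.078]
tool_rot: [0.184, 0.983, 0.0, -0.003]
ft_force: [-0.1, -0.9, -0.3]
grip_width: 0.0853
grasp_force: 0.0
```

drive_tool(
  increments=[
    [[0,0,35],[0,0,0],1],
    [[0,0,35],[0,0,0],1],
    [[-25,0,25],[0,0,0],1],
    [[-30,0,10],[0,0,0],1],
    [[-30,0,0],[0,0,0],1],
    [[-30,0,0],[0,0,0],1],
    [[-20,0,0],[0,0,0],1],
    [[0,0,0],[0,0,0],1],
  ],
)

```text
clock: 29.7
eef_pos: [0.3332, -0.0922, 0.1846]
tool_rot: [0.185, 0.983, -0.0, -0.001]
ft_force: [-0.3, 0.5, 0.2]
grip_width: 0.0854
grasp_force: 0.0
```

```bash
python3 - <<'E'
from h import *
np.set_printoptions(precision=4,suppress=True)
st(); t=camera('top'); i=t['image']
for n in ('sugar_bowl','cream_jug'):
    for r in silhouettes(n,t)[:1]: print(n,r['bbox'],r['conf'])
T=[]
W={'blue':(.4048,.2744),'green':(.5895,-.2833),'yellow':(.4181,-.2769),'red':(.4737,-.0926)}
for k in SAU:
    print(k,circ(t,k,*SAU[k],26,.014)[0])
    s=6; u,v=SAU[k]; x0,y0=u-26,v-26
    m=cv2.resize(i[y0:y0+52,x0:x0+52],None,fx=s,fy=s,interpolation=cv2.INTER_CUBIC)
    ctr=circ(t,k,*SAU[k],26,.014)[0]
    # expected lip outline if the cup were exactly centred
    P=np.array([proj(t,np.array([ctr[0]+.031*np.cos(a),ctr[1]+.031*np.sin(a),.063])) for a in np.linspace(0,2*np.pi,60)])
    cv2.polylines(m,[np.round((P-[x0,y0]+.5)*s).astype(np.int32)],True,(0,0,0),1)
    T.append(m[:300,:])
save('fin',cv2.resize(np.vstack([np.hstack(T[:2]),np.hstack(T[2:])]),(624,600)))
E
```

```text
t 29.7 tcp [333.2 -92.2 184.6] close 68.7 zax [-0.002  0.    -1.   ] j [-0.27 -0.04 -0.43  1.18 -0.    0.1 ] w 85.4 F [-0.3  0.5  0.2] g 0.0
sugar_bowl [214.5, 147.5, 239.4, 173.0] 0.93
cream_jug [272.0, 139.5, 290.8, 170.4] 0.61
blue [0.4056 0.2747]
green [ 0.5901 -0.2833]
yellow [ 0.4243 -0.2778]
red [ 0.4745 -0.0926]
```

View pics/fin.png

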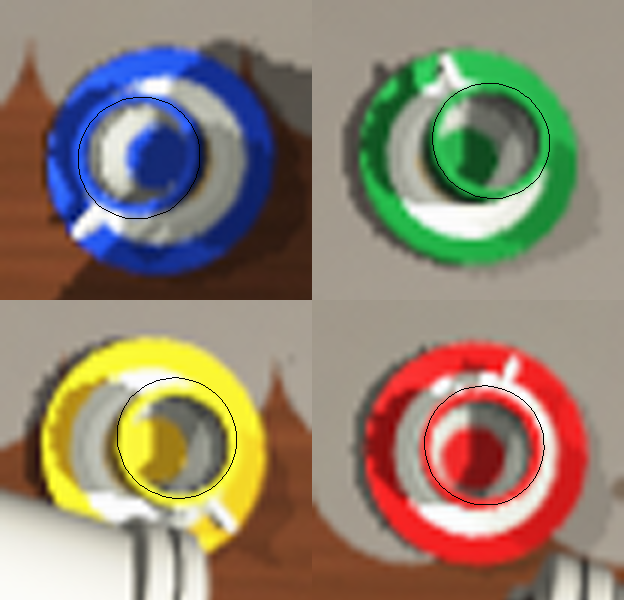

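All four cups sit concentric with their saucers. Each lip matches the outline expected for a centred cup to about 2–3 mm; the yellow outline is shifted only because the arm hides part of that saucer's ring. The bystanders are in place and the robot is clear.

```bash
python3 -c "
from workcell import job_done; print(job_done())"
```

```text
the job is handed in; nothing more can be done
None
```

All four teacups are upright on their matching saucers, centred to about 2–3 mm by the last top view, and the job is handed in at about 30 s of the 106 s allowed; no verdict came back.

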